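# Press a bronze bushing into a clamped bearing block

## Robot

A 6-joint arm with a two-finger parallel gripper is mounted at the origin on the work surface. World frame = base frame: x ahead of the robot, y to its left, z up, the work surface at z = 0. Lengths are in m, angles in degrees, forces in N, time in s.
With the tool pointing down it reaches from about 0.4 to 0.825 m from the base axis. Payload 7 kg.
Tool frame: the origin (TCP) lies between the finger pads; the fingertips stand 17 mm ahead of it and the grasp point (between the pads) lies 2 mm behind it; x points along the fingers, y is the direction in which the jaws open and shut, and the axes are right-handed (so a half turn about x gives the same grasp; the last joint's range is limited). The gripper opens to 88 mm and grips with 3 to 60 N. Pads are 19 mm wide; open, the fingers measure 130 mm over their backs; the gripper's body (78 mm by 193 mm) begins 47 mm behind the grasp point.
Start: joints at [-58.092, 20.546, 0.682, 0, -70.136, -16.507], TCP at [0.179, -0.651, 0.244] pointing down, gripper open.
Joint ranges: [-176.03, 176.03], [-82.01, 121.73], [-58.28, 71.71], [-173.87, 95.51], [-174.79, -0.11], [-173.66, 173.66]. Speed limits (degrees/s): [136.94, 136.94, 172.46, 180, 180, 180].

## Interface

Orientations are given as [roll, pitch, yaw] about the fixed x, y, z axes, in that order (R = Rz(yaw) Ry(pitch) Rx(roll)).
In Python, from plant import r gives the robot as it stands.
- The arm moves only by the shell command python3 -m jog 'ROWS' [FORCE]. ROWS is a JSON object of lists of equal length, an entry for each row: "fingers": the opening, from 0 (shut) to 1 (fully open); "dp": the shift along the tool's x, y, z in mm, a list of three; "twist": the turn about the tool's x in degrees. In form: {"fingers": [fingers, ...], "dp": [[dx, dy, dz], ...], "twist": [twist, ...]}. A call has exactly 5 rows; each row is the pose to reach, as a shift and turn from the pose measured when the call began, along the tool's axes at that moment; what a row does not reach only later rows make up. A row lasts 1/10 s, in which the tool goes at most 50 mm and 8.59 degrees, less where a joint would pass 70% of its speed; a pose out of reach is approached as far as the arm can. A call with a gripper value outside its range is refused whole. The fingers move at their own pace and stop on an object; FORCE is the grip in N (left out, the last holds). Time passes only in rows, so rows that repeat a pose let the fingers close, or fill a call up. It gives the time, the measured TCP pose, the force and the opening at its end, in the units of the state.
- r.get_state(): the state, without advancing time (a new reading comes with each control period).
- r.capture(name): name is "scene" or "top" or "wrist"; returns a dict with "frame" (420x560x3 uint8, red, green, blue), "intrinsics" (3x3 intrinsics, pixels), "pose" (4x4, takes a point from camera to world coordinates). Camera axes: x right, y down, z forward; pixel columns grow to the right and rows downward; lengths in m; the calibration is good to about 2 mm. A picture is of the moment at which its call begins. There is no depth.
- r.close_job(): hands the job in, once; it reports no verdict.
The state is a dict: "time_s": time; "joints": joint angles; "qd": joint speeds; "joint_torque": joint torques, N m; "tcp_pos": TCP position; "eef_rot": TCP orientation; "contact_force": force on the tool from outside, world axes, zero at the start; "moment": the same for the moment, N m; "gripper_width": finger opening in m.
Only numpy, scipy, OpenCV 4.12 (cv2) and the standard library are available. Lean on these libraries where they do the work, as an engineer would, in place of code of your own. Each camera call takes 0.05 s, during which the arm holds its last target. There are 200 camera calls.

## Task

Slide the aluminium stop along the jig's bed until it pins the wooden block tight against the end fence, then flip its cam lever fully over to clamp it. Then stand the shouldered bronze bushing in the block's bore, foot first, and press it all the way down until its shoulder sits flush on the wood. Leave the plain sleeve, the glue bottle and the hammer where they are.

Things in the scene. Friction and masses are not known exactly. Their poses are not given: they have to be found in the camera images.
- fixture: The jig, screwed down. Dark steel bed 130 x 320 mm, long along its y, top 20 mm above the bench, a ledge 12 mm wide and 15 mm high along each long side, channel 104 mm wide between them. A grey end fence, 20 mm thick, top 75 mm above the bench, stands across the +y end, inner face at y = +140 mm. Origin: centre of the bed's underside, on the bench. The stop slides towards +y, the fence.
- stop (a joint): Position in m of the aluminium stop along the jig's +y (0 = farthest from the fence). It slides in the channel against a steady drag of about 4 N and stays where it is left. With the block pinned tight against the fence it reads 0.110. Push its tail towards the fence.
- stop_tail (a point): Centre of the stop's rear face (away from the fence), the face to push: 100 mm wide, 20 to 45 mm above the bench; this point 32.5 mm up. From here the stop runs 90 mm towards the fence: a low shoe 25 mm high, then over the last 24 mm an upright jaw 55 mm high whose flat front meets the block. Axes as the jig's. Block pinned: this point is at y = -50 mm in the jig's frame.
- lever (a joint): Angle in rad of the stop's cam lever. 0: leaning 20 degrees past upright towards the jig's -x. It swings up and over towards the jig's +x, in the plane square to the bed, to a hard stop at 1.75, 10 degrees above level: clamped. Stiff (0.12 N m; 2 to 3 N at the knob), stays where it is left.
- lever_pivot (a point): Pivot of the cam lever, on top of the stop's jaw, 87 mm above the bench, 20 mm to the jig's -x side of the middle of the jaw and 12 mm behind its front face. Axes as the jig's; the pivot axis is y. The jaw's top is 12 mm below this point; two steel cheeks, 30 mm wide in x, flank the pivot and end 9 mm above it.
- lever_knob (a point): Centre of the round black knob (diameter 20 mm) at the end of the lever, a straight steel rod of diameter 12 mm; 80 mm from the pivot.
- bore_mouth (a point): Centre of the bore's mouth, in the middle of the top of the wooden block: loose, 100 x 100 x 60 mm, 0.42 kg, in the jig's channel, top 80 mm above the bench; z up. Bore upright, 38 mm in diameter, chamfered 3 mm, through. The bushing slips freely 20 mm in; below that it is a tight fit that needs a steady push of about 10 to 16 N from above, and stays at the depth reached.
- bushing_mid (a point): Bronze bushing's centre, half-way up. Stands on the bench shoulder uppermost, 60 mm tall, 0.5 kg: round body 36 mm in diameter, 50 mm long, 4 mm lead chamfer at the foot; shoulder (flange) 56 mm in diameter, 10 mm thick, its flat top 30 mm above this point, with a 12 mm oil hole. z up. Home, this point is 20 mm below the bore's mouth, the flat top 90 mm above the bench.
- sleeve_mid (a point): Bystander: plain bronze sleeve with no shoulder, diameter 52 mm, bore 34 mm, 60 mm tall, standing on the bench; centre, half-way up. It may stand on either side of the jig, the bushing on the other.
- glue: Bystander: white glue bottle, diameter 56 mm, 150 mm tall, upright on the bench; origin at the centre of its base.
- hammer: Bystander: hammer 260 mm long lying on the bench beyond the jig; origin underneath it, handle to its -x.
There are look-alikes about, which are no part of the job. Leave any turquoise look-alike of the part that bears bushing_mid alone. There is more than one size of the part that bears bore_mouth; the job needs the smaller.

How it is judged:
By the outcome, as a careful person would: the job done as asked, in the order asked, and still so for the second after the job is handed in, with the robot touching nothing.
It also fails if it takes over 72 s, if anything falls off the work surface, if the arm or the gripper's body presses on something with over 40 N, if the wrist force passes 120 N, or if a joint passes its speed limit or range.

## Working session

There is one attempt and no reset: what is moved stays moved. The work goes in short steps, Python scripts to look and compute and a shell command to move; the robot and the scene stay as the last step left them, time stands still between calls to the robot, and variables do not carry over. Pictures are saved under pics/ and viewed, on a budget of 10 in all, crops included, one or two more only if the job needs it, and the job is handed in when it is done.

```bash
ls; mkdir -p pics; python3 - <<'E'
from plant import r
import cv2,pickle,numpy as np
d={}
for n in("scene","top"):
    c=r.capture(n);d[n]=c;cv2.imwrite(f"pics/{n}0.png",c["frame"][:,:,::-1]);print(n,c["intrinsics"],c["pose"])
pickle.dump(d,open("c0.pkl","wb"))
print(r.get_state())
E
```

```text
pics
scene [[459.54836305   0.         278.91470632]
 [  0.         459.54836305 214.41320835]
 [  0.           0.           1.        ]] [[ 0.8818601   0.30123314 -0.36274144  1.15684194]
 [ 0.47090811 -0.52377529  0.70986266 -0.98056778]
 [ 0.02383916 -0.79681744 -0.60374966  0.98371251]
 [ 0.          0.          0.          1.        ]]
top [[441.77370565   0.         272.6310546 ]
 [  0.         441.77370565 214.39909157]
 [  0.           0.           1.        ]] [[-2.49603476e-02 -9.93008297e-01  1.15375491e-01  5.05072718e-01]
 [-9.99687763e-01  2.49280659e-02 -1.72287753e-03  3.99010065e-02]
 [-1.16525614e-03 -1.15382470e-01 -9.93320456e-01  1.19323968e+00]
 [ 0.00000000e+00  0.00000000e+00  0.00000000e+00  1.00000000e+00]]
{'time_s': 0.1, 'joints': array([-5.80902295e+01,  2.05866594e+01,  6.38892937e-01, -1.69840755e-02,
       -7.01357325e+01, -1.65063758e+01]), 'qd': array([ 0.01344012, -0.07896359,  0.14148569,  0.08249591,  0.01260117,
       -0.02911346]), 'joint_torque': array([-3.44963664e-03, -5.84161341e+01,  2.93748182e+01,  7.01553985e+00,
        1.01635771e-02, -6.36608070e-05]), 'tcp_pos': array([ 0.17914543, -0.65036621,  0.24272532]), 'eef_rot': array([ 95.68209672,  89.91498768, 111.07970869]), 'contact_force': array([-0.15709131,  0.73080644, -0.66483743]), 'moment': array([ 0.02492753,  0.00440037, -0.02165724]), 'gripper_width': 0.087701598553256}
```

View pics/scene0.png

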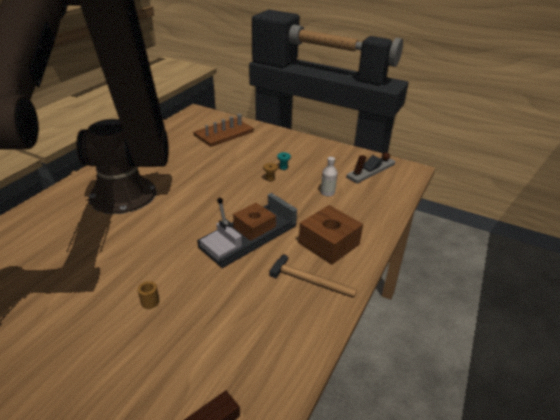

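View pics/top0.png

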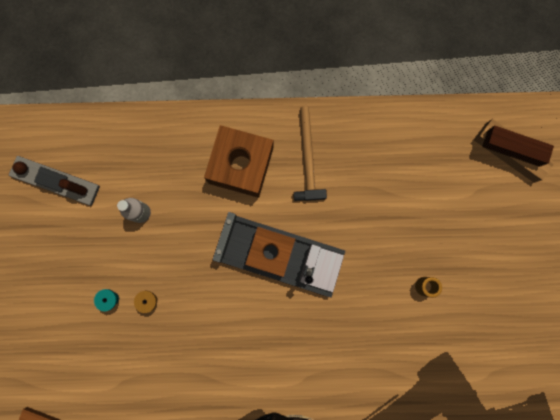

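The scene view shows the jig at (248,232) with the small block in it. The big block is outside at (330,232), and the hammer is at (310,275).

Candidates for the bushing (top view):
- Bronze, flanged, at (145,302).
- Turquoise look-alike at (106,300).
- Open sleeve at (431,287).

Candidates for the block (top view):
- Small one in the jig at (271,252).
- Big one at (239,160).

I choose (145,302) and (271,252), and check both in a close crop.

```bash
cat > h.py <<'E'
import numpy as np,cv2
from scipy.spatial.transform import Rotation as Ro
def ray(c,u,v,z):
    K,P=c["intrinsics"],c["pose"]; d=P[:3,:3]@np.linalg.solve(K,[u,v,1.]); o=P[:3,3]
    return o+d*(z-o[2])/d[2]
def proj(c,p):
    P=c["pose"]; q=c["intrinsics"]@(P[:3,:3].T@(np.asarray(p)-P[:3,3])); return q[:2]/q[2]
def R(s): return Ro.from_euler("xyz",s["eef_rot"],degrees=True).as_matrix()
def blobs(c,lo,hi,amin=60):
    hsv=cv2.cvtColor(c["frame"],cv2.COLOR_RGB2HSV); m=cv2.inRange(hsv,lo,hi)
    n,_,st,ce=cv2.connectedComponentsWithStats(m); return [(ce[i].round(1),st[i]) for i in range(1,n) if st[i][4]>amin]
E
python3 - <<'E'
import pickle,cv2,numpy as np
from h import *
d=pickle.load(open("c0.pkl","rb"));f=d["top"]["frame"][:,:,::-1]
a=cv2.resize(f[205:305,205:355],None,fx=5,fy=5,interpolation=cv2.INTER_CUBIC)[:,:750]
b=cv2.resize(f[280:325,90:165],None,fx=4,fy=4,interpolation=cv2.INTER_CUBIC)
a=cv2.resize(a,(600,400));o=np.zeros((590,600,3),np.uint8);o[:400]=a;o[405:585,:300]=b
s=d["scene"]["frame"][140:185,255:300,::-1];o[405:585,310:490]=cv2.resize(s,(180,180))
cv2.imwrite("pics/crop1.png",o)
for q in [(145,302),(106,300),(271,252)]: print(q,cv2.cvtColor(d["top"]["frame"],cv2.COLOR_RGB2HSV)[q[1]-4,q[0]-6])
c=d["top"]
print("bush top",ray(c,145,302,.06),"bore",ray(c,271,252,.08))
from plant import r
print(R(r.get_state()).round(3))
E
```

```text
(145, 302) [ 17 197 141]
(106, 300) [ 87 219 112]
(271, 252) [10 74 31]
bush top [0.42216495 0.36567977 0.06      ] bore [0.53941889 0.04443963 0.08      ]
[[-0.001 -0.266  0.964]
 [ 0.001  0.964  0.266]
 [-1.     0.001 -0.   ]]
```

View pics/crop1.png

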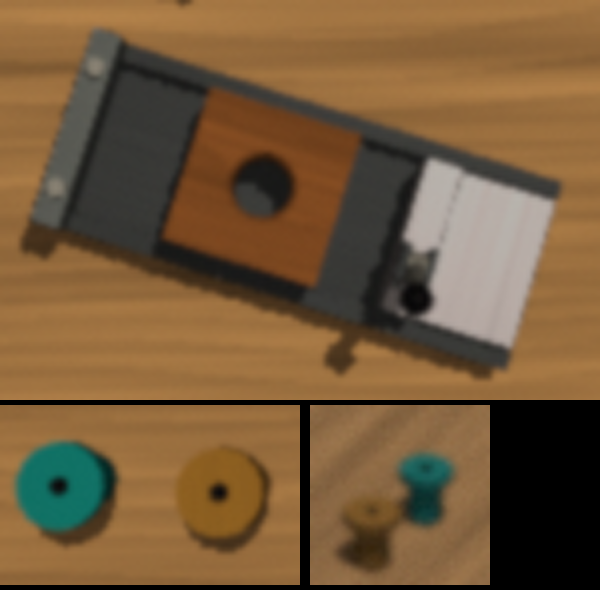

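The crop confirms the bronze flanged bushing at (145,303) and the small block at (271,251). It also shows the stop's rear edge from (344,254) to (332,292), the fence at (229,238) and the knob at (309,279). Next I compute the jig frame.

```bash
python3 - <<'E'
import pickle
from h import *
from plant import r
c=pickle.load(open("c0.pkl","rb"))["top"]
P=lambda u,v,z: ray(c,205+u/4,205+v/4,z)
t1,t2=P(555,198,.045),P(510,348,.045); f1,f2=P(125,40,.075),P(65,228,.075)
bore=P(263,186,.08); kn=P(416,298,.162)
print("tail",t1,t2,np.linalg.norm(t1-t2),"fence",f1,f2,np.linalg.norm(f1-f2))
t=(t1+t2)/2;f=(f1+f2)/2
for a,b in((t1,t2),(f1,f2)): 
    e=(a-b)/np.linalg.norm((a-b)[:2]); print("x-axis yaw",np.degrees(np.arctan2(e[1],e[0])))
y=(f-t)[:2];print("len",np.linalg.norm(y),"y-axis yaw-90",np.degrees(np.arctan2(y[1],y[0]))-90)
y/=np.linalg.norm(y);x=np.array([y[1],-y[0]])
print("jx",x,"jy",y,"t",t,"bore",bore,"rel",(bore-t)[:2]@x,(bore-t)[:2]@y,"knob",(kn-t)[:2]@x,(kn-t)[:2]@y)
g=blobs(c,(14,150,60),(22,255,255),100);print([b for b in g if abs(b[0][0]-145)<25 and abs(b[0][1]-302)<25])
s=r.get_state();Rm=R(s);w=np.r_[t[:2]-.05*y,.16]
print("tool ang of y vs jx; approach dp",Rm.T@(w-s["tcp_pos"])*1000,s["tcp_pos"])
E
```

```text
tail [ 0.52934104 -0.14354032  0.045     ] [ 0.43435269 -0.11054161  0.045     ] 0.1005569550568335 fence [0.63574319 0.13067391 0.075     ] [0.51761863 0.17026339 0.075     ] 0.12458226227017703
x-axis yaw -19.157101464703903
x-axis yaw -18.528590051757238
len 0.2932662297066965 y-axis yaw-90 -18.866962986952714
jx [ 0.94627197 -0.32337185] jy [0.32337185 0.94627197] t [ 0.48184687 -0.12704097  0.045     ] bore [0.54068647 0.04503681 0.08      ] rel 3.315992773558124e-05 0.18185945114494184 knob -0.03737016970327422 0.07698985994419807
[]
tool ang of y vs jx; approach dp [ 83.23133367 382.72436094 402.64903731] [ 0.17914543 -0.65036621  0.24272532]
```

```bash
cat >> h.py <<'E'
JX=np.array([.9463,-.3234,0]);JY=np.array([.3234,.9463,0]);T0=np.array([.4818,-.1270,0]) # tail at start; jig y there ~ -153..-160
def to(w,r,yaw=161.15):
    s=r.get_state();M=R(s);y=np.degrees(np.arctan2(M[1,1],M[0,1]))
    print("t",s["time_s"],"tcp",s["tcp_pos"].round(4),"F",s["contact_force"].round(1),"yaw",y.round(2),"w",round(s["gripper_width"],4))
    print("dp",(M.T@(np.asarray(w)-s["tcp_pos"])*1000).round(1),"twist",(-(yaw-y)).round(1)); d=s["tcp_pos"]-T0
    print("jig(x,y from tail0)",(d@JX*1000).round(1),(d@JY*1000).round(1))
E
python3 -m jog '{"fingers":[0,0,0,0,0],"dp":[[0,31,33],[0,62,66],[0,93,99],[0,124,132],[0,155,165]],"twist":[-8,-16,-24,-32,-40]}' 20
python3 -c "
from h import *;from plant import r
to(np.r_[(T0-.04*JY)[:2],.16],r)"
```

```text
time_s: 0.6
tcp_pos: [0.2975, -0.4554, 0.2426]
eef_rot: [59.0, 89.9, 114.7]
contact_force: [1.1, 0.6, 0.1]
gripper_width: 0.0532
t 0.6 tcp [ 0.2975 -0.4554  0.2426] F [1.1 0.6 0.1] yaw 145.7 w 0.0532
dp [ 83.   22.  336.6] twist -15.4
jig(x,y from tail0) -68.2 -370.4
```

```bash

python3 -m jog '{"fingers":[0,0,0,0,0],"dp":[[0,3,45],[0,6,90],[0,9,135],[0,12,180],[0,15,225]],"twist":[-8,-15.4,-15.4,-15.4,-15.4]}' 20
python3 -c "
from h import *;from plant import r
to(np.r_[(T0-.04*JY)[:2],.16],r)"
```

```text
time_s: 1.1
tcp_pos: [0.4123, -0.2593, 0.2428]
eef_rot: [42.4, 89.9, 113.5]
contact_force: [1.1, 0.2, 0.0]
gripper_width: 0.0133
t 1.1 tcp [ 0.4123 -0.2593  0.2428] F [1.1 0.2 0. ] yaw 161.11 w 0.0133
dp [ 82.9 -23.1 107.5] twist -0.0
jig(x,y from tail0) -23.0 -147.7
```

```bash

python3 -m jog '{"fingers":[0,0,0,0,0],"dp":[[0,-8,38],[0,-16,76],[20,-23,107],[60,-23,107],[83,-23,107]],"twist":[0,0,0,0,0]}' 20
python3 -c "
from h import *;from plant import r
c=r.capture('wrist');cv2.imwrite('pics/w1.png',c['frame'][:,:,::-1])
to(np.r_[(T0-.04*JY)[:2],.046],r)"
```

```text
time_s: 1.6
tcp_pos: [0.4678, -0.164, 0.1575]
eef_rot: [67.7, 89.8, 138.9]
contact_force: [-0.3, -0.5, -0.8]
gripper_width: 0.0006
t 1.65 tcp [ 0.4657 -0.1642  0.1544] F [-2.9  1.4 -3.6] yaw 161.12 w 0.0002
dp [108.4  -4.1   0.4] twist -0.0
jig(x,y from tail0) -3.2 -40.4
```

View pics/w1.png

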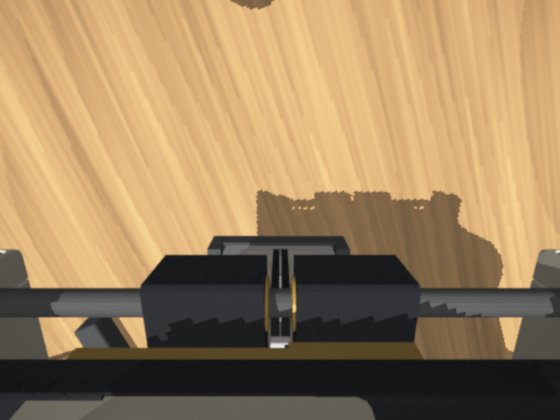

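The wrist view shows only bench behind the jig, with the closed fingers at (280,310), so the descent path is free.

```bash

python3 -m jog '{"fingers":[0,0,0,0,0],"dp":[[30,-4,0],[60,-4,0],[90,-4,0],[108,-4,0],[108,-4,0]],"twist":[0,0,0,0,0]}' 20
python3 -m jog '{"fingers":[0,0,0,0,0],"dp":[[0,0,8],[0,0,16],[0,0,24],[0,0,30],[0,0,36]],"twist":[0,0,0,0,0]}' 20
python3 -c "
from h import *;from plant import r
to(np.r_[(T0+.1*JY)[:2],.046],r)"
```

```text
time_s: 2.15
tcp_pos: [0.4671, -0.1653, 0.0446]
eef_rot: [94.8, 89.3, 165.8]
contact_force: [0.5, 0.1, -0.6]
gripper_width: 0.0004
time_s: 2.65
tcp_pos: [0.4795, -0.1309, 0.0455]
eef_rot: [95.4, 89.3, 166.5]
contact_force: [-0.4, -4.5, 2.5]
gripper_width: 0.0006
t 2.65 tcp [ 0.4795 -0.1309  0.0455] F [-0.4 -4.5  2.5] yaw 161.13 w 0.0006
dp [ -0.6  -0.9 104.4] twist -0.0
jig(x,y from tail0) -0.9 -4.4
```

```bash

python3 -m jog '{"fingers":[0,0,0,0,0],"dp":[[0,-1,12],[0,-1,24],[0,-1,36],[0,-1,48],[0,-1,60]],"twist":[0,0,0,0,0]}' 20
python3 -m jog '{"fingers":[0,0,0,0,0],"dp":[[0,0,8],[0,0,14],[0,0,20],[0,0,25],[0,0,30]],"twist":[0,0,0,0,0]}' 20
python3 -c "
from h import *;from plant import r
to(np.r_[(T0+.1*JY)[:2],.046],r)"
```

```text
time_s: 3.15
tcp_pos: [0.499, -0.0745, 0.0455]
eef_rot: [101.5, 89.2, 172.6]
contact_force: [-1.6, -7.4, 3.1]
gripper_width: 0.0006
time_s: 3.65
tcp_pos: [0.5087, -0.0463, 0.0456]
eef_rot: [105.5, 89.2, 176.6]
contact_force: [0.7, -8.0, -0.2]
gripper_width: 0.0003
t 3.65 tcp [ 0.5087 -0.0463  0.0456] F [ 0.7 -8.  -0.2] yaw 161.13 w 0.0003
dp [-0.5 -0.7 14.9] twist -0.0
jig(x,y from tail0) -0.7 85.1
```

```bash

python3 -m jog '{"fingers":[0,0,0,0,0],"dp":[[0,0,3],[0,0,5],[0,0,7],[0,0,8],[0,0,9]],"twist":[0,0,0,0,0]}' 20
python3 -m jog '{"fingers":[0,0,0,0,0],"dp":[[0,0,1],[0,0,2],[0,0,3],[0,0,3],[0,0,4]],"twist":[0,0,0,0,0]}' 20
python3 -c "
from h import *;from plant import r
to(np.r_[(T0+.1*JY)[:2],.046],r)"
```

```text
time_s: 4.15
tcp_pos: [0.5115, -0.0381, 0.0456]
eef_rot: [108.8, 89.2, 180.0]
contact_force: [1.0, -7.0, -0.7]
gripper_width: 0.0003
time_s: 4.65
tcp_pos: [0.5123, -0.0356, 0.0456]
eef_rot: [116.5, 89.1, -172.3]
contact_force: [2.5, -18.6, -1.0]
gripper_width: 0.0005
t 4.65 tcp [ 0.5123 -0.0356  0.0456] F [  2.5 -18.6  -1. ] yaw 161.14 w 0.0005
dp [-0.4 -0.7  3.6] twist -0.0
jig(x,y from tail0) -0.7 96.4
```

```bash

python3 -m jog '{"fingers":[0,0,0,0,0],"dp":[[0,0,1],[0,0,2],[0,0,2.5],[0,0,2.5],[0,0,2.5]],"twist":[0,0,0,0,0]}' 20
python3 -c "
from h import *;from plant import r
to(np.r_[(T0+.1*JY)[:2],.046],r)"
```

```text
time_s: 5.15
tcp_pos: [0.5123, -0.0355, 0.0456]
eef_rot: [125.5, 89.0, -163.4]
contact_force: [2.9, -19.8, 0.8]
gripper_width: 0.0008
t 5.15 tcp [ 0.5123 -0.0355  0.0456] F [  2.9 -19.8   0.8] yaw 161.13 w 0.0008
dp [-0.4 -0.7  3.6] twist -0.0
jig(x,y from tail0) -0.7 96.4
```

```bash

python3 -m jog '{"fingers":[0,0,0,0,0],"dp":[[0,0,-12],[-40,0,-15],[-80,0,-15],[-120,30,-15],[-165,50,0]],"twist":[0,0,0,0,0]}' 20
cat >> h.py <<'E'
O=T0+.1559*JY
def J(x,y,z): return (O+JX*x/1000+JY*y/1000+np.array([0,0,z/1000]))
E
python3 -c "
from h import *;from plant import r
c=r.capture('top');cv2.imwrite('pics/t1.png',cv2.resize(c['frame'][200:310,200:360,::-1],(800,550),interpolation=cv2.INTER_CUBIC))
for p in [(0,90,80),(0,-50,45),(-47,28,162),(0,160,75)]: print(p,((proj(c,J(*p))-200)*5).round(0))
to(J(-95,28,220),r)"
```

```text
time_s: 5.65
tcp_pos: [0.4661, -0.0194, 0.2109]
eef_rot: [122.6, 88.9, -166.4]
contact_force: [2.1, 0.8, 0.4]
gripper_width: 0.0002
(0, 90, 80) [232. 219.]
(0, -50, 45) [494. 304.]
(-47, 28, 162) [318. 348.]
(0, 160, 75) [101. 178.]
t 5.7 tcp [ 0.4688 -0.0171  0.2189] F [1.4 1.8 7.3] yaw 161.14 w 0.0005
dp [-1.2 47.1 84.1] twist -0.0
jig(x,y from tail0) -47.9 99.8
```

View pics/t1.png

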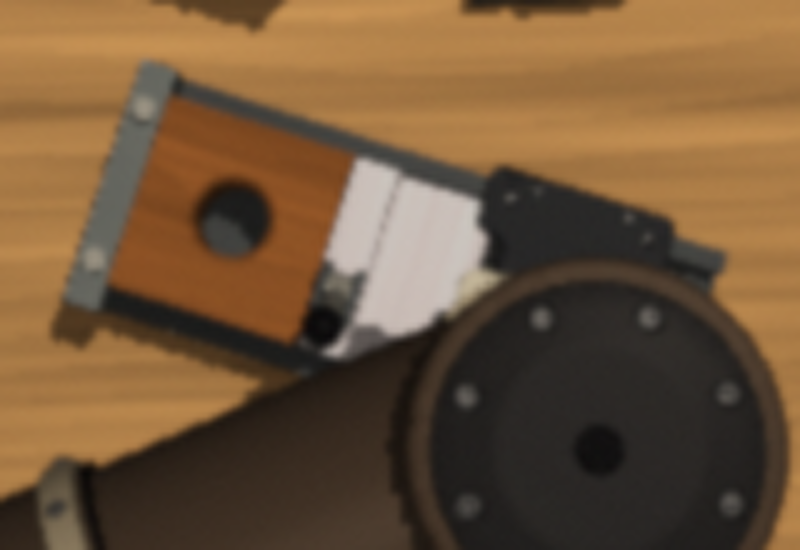

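The picture shows the block at (232,200) closed up tight between jaw and fence, with the bore at (234,219) against a predicted (232,219). The knob at (322,325) is about 11 mm to the +x side of the prediction. Next is the lever.

```bash

python3 -m jog '{"fingers":[0,0,0,0,0],"dp":[[0,24,42],[0,47,84],[0,47,84],[25,47,84],[48,47,84]],"twist":[0,0,0,0,0]}' 20
python3 -c "
from h import *;from plant import r
to(J(-67,28,172),r)"
```

```text
time_s: 6.2
tcp_pos: [0.4511, 0.0785, 0.1706]
eef_rot: [115.5, 89.6, -173.3]
contact_force: [-0.3, 0.4, -0.2]
gripper_width: 0.0001
t 6.2 tcp [0.4511 0.0785 0.1706] F [-0.3  0.4 -0.2] yaw 161.24 w 0.0001
dp [ -1.6 -28.5  -0.7] twist 0.1
jig(x,y from tail0) -95.5 184.6
```

```bash

python3 -m jog '{"fingers":[0,0,0,0,0],"dp":[[-1,-20,0],[-2,-34,0],[-5,-46,0],[-5,-56,0],[-4,-65,0]],"twist":[0,0,0,0,0]}' 20
python3 -c "
from h import *;from plant import r
to(J(-12,28,170),r)"
```

```text
time_s: 6.7
tcp_pos: [0.5137, 0.0573, 0.1747]
eef_rot: [110.5, 89.7, -178.3]
contact_force: [-1.3, 1.0, 0.6]
gripper_width: 0.0002
t 6.7 tcp [0.5137 0.0573 0.1747] F [-1.3  1.   0.6] yaw 161.2 w 0.0002
dp [  4.6 -17.5  -0.8] twist 0.1
jig(x,y from tail0) -29.4 184.7
```

```bash

python3 -m jog '{"fingers":[0,0,0,0,0],"dp":[[2,-10,0],[5,-18,0],[9,-27,0],[15,-34,0],[21,-40,0]],"twist":[0,0,0,0,0]}' 20
python3 -m jog '{"fingers":[0,0,0,0,0],"dp":[[6,-6,0],[12,-10,0],[18,-13,0],[24,-16,0],[30,-19,0]],"twist":[0,0,0,0,0]}' 20
python3 -c "
from h import *;from plant import r
to(J(29,28,120),r)"
```

```text
time_s: 7.2
tcp_pos: [0.5523, 0.0443, 0.1531]
eef_rot: [111.5, 89.7, -177.2]
contact_force: [0.8, 0.2, 3.0]
gripper_width: 0.0005
time_s: 7.7
tcp_pos: [0.5701, 0.0381, 0.1225]
eef_rot: [110.3, 89.7, -178.5]
contact_force: [-1.3, 1.7, 1.2]
gripper_width: 0.0007
t 7.7 tcp [0.5701 0.0381 0.1225] F [-1.3  1.7  1.2] yaw 161.21 w 0.0007
dp [ 2.5  1.2 -0.9] twist 0.1
jig(x,y from tail0) 30.2 184.8
```

```bash

python3 -m jog '{"fingers":[0,0,0,0,0],"dp":[[2,-2,0],[4,-4,0],[5,-5,0],[6,-5,0],[6,-5,0]],"twist":[0,0,0,0,0]}' 20
python3 -c "
from h import *;from plant import r
to(J(29,28,120),r)"
```

```text
time_s: 8.2
tcp_pos: [0.5719, 0.0373, 0.1186]
eef_rot: [106.1, 89.5, 177.3]
contact_force: [-22.5, 10.0, 31.5]
gripper_width: 0.0004
t 8.2 tcp [0.5719 0.0373 0.1186] F [-22.5  10.   31.5] yaw 161.24 w 0.0004
dp [-1.4  3.1 -0.7] twist 0.1
jig(x,y from tail0) 32.1 184.6
```

Hard stop reached: 31 N up and no further travel. Now I lift off and head for the bushing.

```bash

python3 -m jog '{"fingers":[0,0,0,0,0],"dp":[[-15,0,0],[-50,0,0],[-95,0,0],[-110,0,40],[-110,0,80]],"twist":[0,0,0,0,0]}' 20
python3 -c "
from h import *;from plant import r
to([.4222,.3657,.20],r)"
```

```text
time_s: 8.7
tcp_pos: [0.6002, 0.1137, 0.2324]
eef_rot: [64.8, 89.8, 135.9]
contact_force: [0.2, 0.2, -0.6]
gripper_width: 0.0004
t 8.7 tcp [0.6002 0.1137 0.2324] F [ 0.2  0.2 -0.6] yaw 161.15 w 0.0004
dp [ 33.7 249.7 180.9] twist 0.0
jig(x,y from tail0) 34.2 266.0
```

```bash

python3 -m jog '{"fingers":[1,1,1,1,1],"dp":[[0,40,29],[0,80,58],[0,120,87],[0,160,116],[0,200,145]],"twist":[0,0,0,0,0]}' 20
python3 -m jog '{"fingers":[1,1,1,1,1],"dp":[[0,25,18],[0,50,36],[10,50,36],[20,50,36],[32,50,36]],"twist":[0,0,0,0,0]}' 20
python3 -c "
from h import *;from plant import r
for n in ('top','wrist'):
    c=r.capture(n);f=c['frame'][:,:,::-1].copy();cv2.imwrite(f'pics/{n}2.png',f)
    print(n,proj(c,[.4222,.3657,.06]),proj(c,[.4222,.3657,.0]))
a=cv2.resize(cv2.imread('pics/top2.png')[190:310,200:360],(480,360));b=cv2.resize(cv2.imread('pics/wrist2.png'),(320,240))
o=np.zeros((360,800,3),np.uint8);o[:,:480]=a;o[:240,480:]=b;cv2.imwrite('pics/m2.png',o)
to([.4222,.3657,.20],r)"
```

```text
time_s: 9.2
tcp_pos: [0.4562, 0.3168, 0.2333]
eef_rot: [65.3, 89.7, 136.4]
contact_force: [1.2, 0.0, -0.2]
gripper_width: 0.035
time_s: 9.7
tcp_pos: [0.4205, 0.3665, 0.2006]
eef_rot: [71.2, 89.7, 142.3]
contact_force: [0.4, 0.3, -0.5]
gripper_width: 0.075
top [144.992102   301.98610003] [151.49177599 300.14654948]
wrist [276.9223797  208.03199833] [277.14870823 192.66037826]
t 9.8 tcp [0.4201 0.3653 0.1992] F [-0.3 -0.5  0.2] yaw 161.07 w 0.0826
dp [-0.8 -1.8  1. ] twist -0.1
jig(x,y from tail0) -217.6 446.0
```

View pics/m2.png

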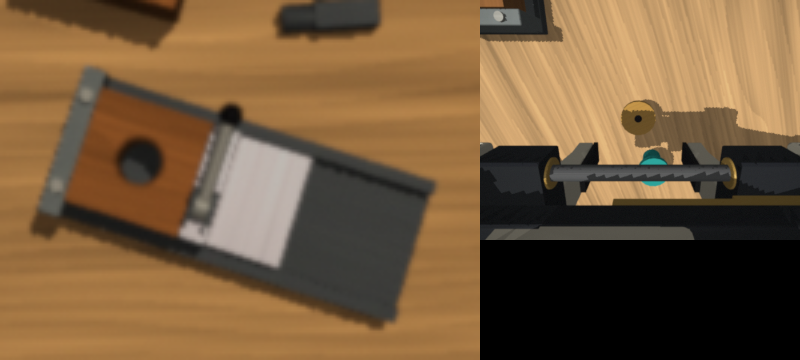

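The lever now lies over to +x with its knob at (230,115), clamped. In the wrist view the bronze bushing is at full-frame (275,207), against a predicted (277,208). So I descend and grip the shoulder.

```bash

python3 -m jog '{"fingers":[1,1,1,1,1],"dp":[[40,-2,1],[80,-2,1],[115,-2,1],[140,-2,1],[146,-2,1]],"twist":[0,0,0,0,0]}' 20
python3 -m jog '{"fingers":[1,0.6,0.4,0.4,0.4],"dp":[[0,0,0],[0,0,0],[0,0,0],[0,0,0],[0,0,0]],"twist":[0,0,0,0,0]}' 30
python3 -m jog '{"fingers":[0.4,0.4,0.4,0.4,0.4],"dp":[[0,0,0],[0,0,0],[-4,0,0],[-10,0,0],[-20,0,0]],"twist":[0,0,0,0,0]}' 30
python3 -c "
from h import *;from plant import r
to([.4222,.3657,.20],r)"
```

```text
time_s: 10.3
tcp_pos: [0.4211, 0.3632, 0.0503]
eef_rot: [137.2, 89.5, -151.9]
contact_force: [-0.7, 0.0, 0.2]
gripper_width: 0.0878
time_s: 10.8
tcp_pos: [0.4213, 0.3637, 0.0512]
eef_rot: [130.8, 89.5, -158.2]
contact_force: [0.5, -0.1, 1.0]
gripper_width: 0.0611
time_s: 11.3
tcp_pos: [0.4209, 0.3631, 0.071]
eef_rot: [137.1, 89.4, -151.9]
contact_force: [0.7, -0.1, -5.7]
gripper_width: 0.055
t 11.3 tcp [0.4209 0.3631 0.071 ] F [ 0.7 -0.1 -5.7] yaw 160.95 w 0.055
dp [-129.     0.5    1.9] twist -0.2
jig(x,y from tail0) -216.1 444.1
```

```bash

python3 -m jog '{"fingers":[0.4,0.4,0.4,0.4,0.4],"dp":[[-30,0,0],[-60,0,0],[-90,0,0],[-120,0,0],[-129,0,0]],"twist":[0,0,0,0,0]}' 30
python3 -c "
from h import *;from plant import r
c=r.capture('wrist');cv2.imwrite('pics/w3.png',c['frame'][:,:,::-1])
s=r.get_state();t=s['tcp_pos'];print('pred top centre',proj(c,t+[0,0,.009]),'y+10mm',proj(c,t+[0,0,.009]+.01*JY))
to(J(0,90,200),r)"
```

```text
time_s: 11.8
tcp_pos: [0.4231, 0.3649, 0.204]
eef_rot: [109.7, 89.7, -179.3]
contact_force: [-0.2, 1.4, -5.7]
gripper_width: 0.0552
pred top centre [280.34852925 293.15315086] y+10mm [280.4000119  311.64938245]
t 11.85 tcp [0.4229 0.3648 0.2036] F [ 0.5  1.2 -4. ] yaw 160.98 w 0.0555
dp [   2.9 -215.3 -199.8] twist -0.2
jig(x,y from tail0) -214.8 446.4
```

View pics/w3.png

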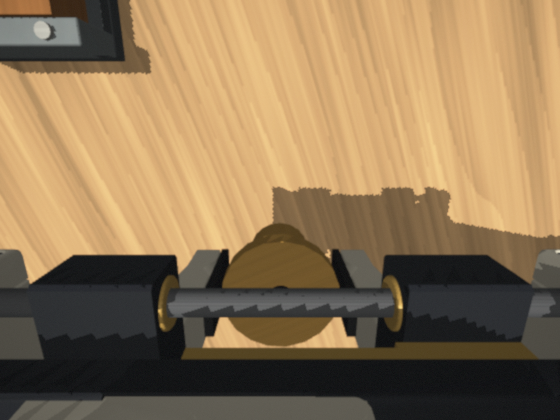

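The flange is held centred: its ellipse centre is at (280,291) against a predicted (280,293), so the offset is about -1 mm along the jig's y. I refine the bore position from the saved top view before placing.

```bash

python3 -m jog '{"fingers":[0.4,0.4,0.4,0.4,0.4],"dp":[[0,-35,-32],[0,-70,-64],[0,-105,-96],[0,-140,-128],[0,-170,-158]],"twist":[0,0,0,0,0]}' 30
python3 - <<'E'
from h import *;from plant import r
import pickle
c=pickle.load(open("c0.pkl","rb"))["top"];f=cv2.imread('pics/top2.png')
p=proj(c,J(0,90,80));u,v=p.astype(int)
hsv=cv2.cvtColor(f,cv2.COLOR_BGR2HSV)[v-14:v+15,u-14:u+15]
g=((hsv[...,1]<110)|(hsv[...,2]<45)).astype(np.uint8)
n,l,st,ce=cv2.connectedComponentsWithStats(g);k=l[14,14] or 1
q=ce[k]+[u-14,v-14];w=ray(c,q[0],q[1],.08);e=(w-J(0,90,80))*1000
print(p,q,st[k],"world",w,"err jig x,y",e@JX,e@JY)
to(J(0,90,200),r)
E
```

```text
time_s: 12.35
tcp_pos: [0.532, 0.1578, 0.2013]
eef_rot: [117.8, 89.5, -171.3]
contact_force: [-0.2, -0.4, -5.4]
gripper_width: 0.0549
[246.46240771 243.88445667] [246.14383562 243.46575342] [  8   8  13  14 146] world [0.56239712 0.10647799 0.08      ] err jig x,y 0.7622725194900508 1.0878087154773637
t 12.35 tcp [0.532  0.1578 0.2013] F [-0.2 -0.4 -5.4] yaw 160.95 w 0.0549
dp [  1.1 -44.8 -39.6] twist -0.2
jig(x,y from tail0) -44.6 285.7
```

```bash

python3 -m jog '{"fingers":[0.4,0.4,0.4,0.4,0.4],"dp":[[0,-25,-21],[0,-45,-38.7],[15,-45,-38.7],[35,-45,-38.7],[50,-45,-38.7]],"twist":[0,0,0,0,0]}' 30
python3 -m jog '{"fingers":[0.4,0.4,0.4,0.4,0.4],"dp":[[0,0,0],[4,0,0],[8,0,0],[12,0,0],[16,0,0]],"twist":[0,0,0,0,0]}' 30
python3 -c "
from h import *;from plant import r
to(J(0.4,91,120),r)"
```

```text
time_s: 12.85
tcp_pos: [0.5601, 0.1055, 0.1482]
eef_rot: [119.5, 89.3, -169.6]
contact_force: [-0.7, 0.3, -6.0]
gripper_width: 0.0552
time_s: 13.35
tcp_pos: [0.5601, 0.1056, 0.1323]
eef_rot: [118.2, 89.4, -171.0]
contact_force: [-0.1, 0.7, -5.6]
gripper_width: 0.0549
t 13.35 tcp [0.5601 0.1056 0.1323] F [-0.1  0.7 -5.6] yaw 160.87 w 0.0549
dp [12.3 -1.6  1.5] twist -0.3
jig(x,y from tail0) -1.1 245.5
```

Correct by (-1.6, 1.5) mm and keep going down.

```bash

python3 -m jog '{"fingers":[0.4,0.4,0.4,0.4,0.4],"dp":[[0,-1.6,1.5],[2,-1.6,1.5],[4,-1.6,1.5],[6,-1.6,1.5],[8,-1.6,1.5]],"twist":[0,0,0,0,0]}' 30
python3 -c "
from h import *;from plant import r
to(J(0.4,91,113),r)"
```

```text
time_s: 13.85
tcp_pos: [0.5635, 0.1055, 0.1293]
eef_rot: [135.9, 89.6, -153.1]
contact_force: [-11.4, -8.8, 38.7]
gripper_width: 0.055
t 13.85 tcp [0.5635 0.1055 0.1293] F [-11.4  -8.8  38.7] yaw 161.0 w 0.055
dp [16.3  1.7  0.5] twist -0.2
jig(x,y from tail0) 2.1 246.5
```

```bash

python3 -m jog '{"fingers":[0.4,0.4,0.4,0.4,0.4],"dp":[[-3,0,0],[-6,0,0],[-9,0,0],[-12,0,0],[-12,0,0]],"twist":[0,0,0,0,0]}' 30
python3 - <<'E'
from h import *;from plant import r
import pickle
d={n:r.capture(n) for n in("scene","top","wrist")};pickle.dump(d,open("c3.pkl","wb"))
s=r.get_state();t=s["tcp_pos"];o=np.zeros((600,800,3),np.uint8)
for n,p0 in(("scene",t),("top",t)):
    u,v=proj(d[n],p0).astype(int);k=40;cr=d[n]["frame"][v-k:v+k,u-k:u+k,::-1]
    cr=cv2.resize(cr,(320,320),interpolation=cv2.INTER_CUBIC);i=0 if n=="scene" else 1
    o[:320,i*330:i*330+320]=cr;print(n,"crop origin",u-k,v-k,"scale4")
o[325:600,:]=0;w=d["wrist"]["frame"][140:400,130:430,::-1];o[325:600,:317]=cv2.resize(w,(317,275))
cv2.imwrite("pics/m3.png",o)
print("wrist pred flange top",proj(d["wrist"],t+[0,0,.009]),"bore",proj(d["wrist"],J(0,90,80)))
to(J(0.4,91,140),r)
E
```

```text
time_s: 14.35
tcp_pos: [0.5637, 0.1057, 0.1412]
eef_rot: [135.5, 89.6, -153.5]
contact_force: [0.3, -0.0, -4.9]
gripper_width: 0.0549
scene crop origin 229 151 scale4
top crop origin 204 201 scale4
wrist pred flange top [280.12344039 293.69734744] bore [282.5905562  237.99640309]
t 14.5 tcp [0.5634 0.1056 0.1409] F [ 0.3  0.7 -6.3] yaw 161.0 w 0.0551
dp [0.9 1.6 0.4] twist -0.2
jig(x,y from tail0) 2.0 246.5
```

View pics/m3.png

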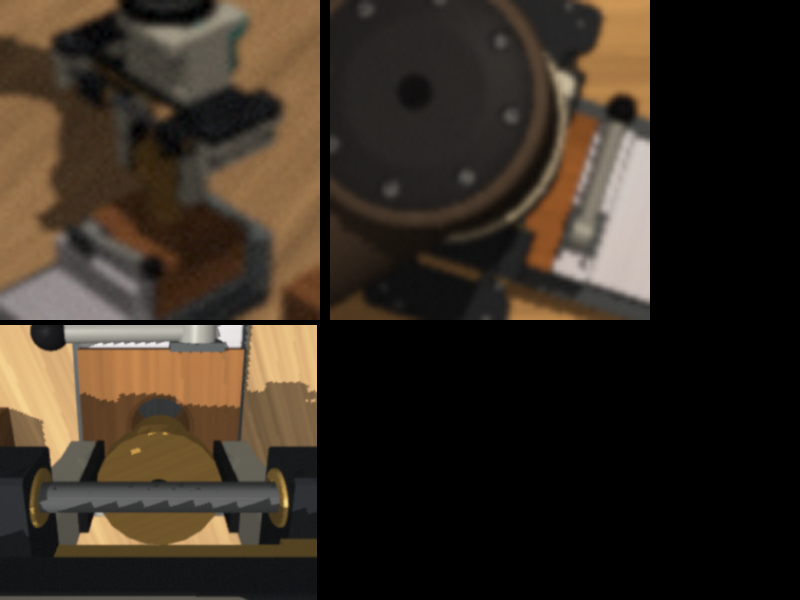

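```bash
python3 - <<'E'
from h import *
import pickle
from plant import r
d=pickle.load(open("c3.pkl","rb"));c=d["wrist"];t=r.get_state()["tcp_pos"]
f=cv2.resize(c["frame"][170:370,200:360,::-1],None,fx=3.7,fy=3,interpolation=cv2.INTER_CUBIC);f=cv2.resize(c["frame"][180:370,190:370,::-1],None,fx=3,fy=3,interpolation=cv2.INTER_CUBIC)
def circ(ctr,rad,col):
    P=np.array([(proj(c,ctr+rad*(JX*np.cos(a)+JY*np.sin(a)))-[190,180])*3 for a in np.linspace(0,6.28,60)])
    cv2.polylines(f,[P.astype(int)],True,col,1)
circ(J(0,90,80),.022,(255,0,0));circ(J(0,90,77),.019,(255,255,0))
B=lambda z:t+[0,0,z]
circ(B(.009),.028,(0,255,0));circ(B(-.001),.028,(0,255,0));circ(B(-.051),.014,(255,0,255));circ(B(-.047),.018,(0,0,255))
cv2.imwrite("pics/m4.png",f)
E
```

```text
(no output)
```

View pics/m4.png

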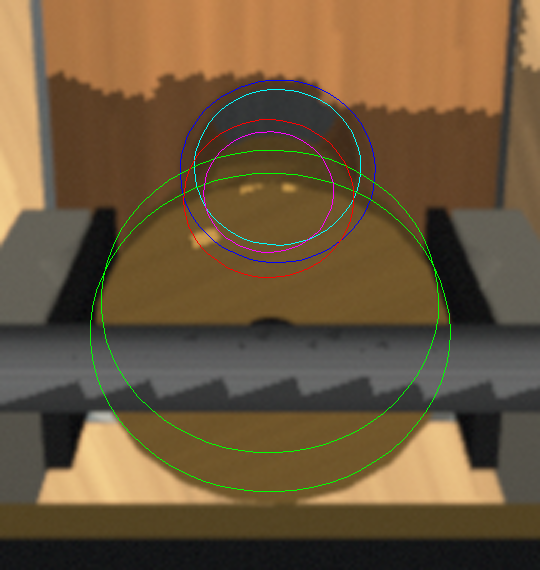

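The overlay shows the bore where predicted, within about 1 mm. The visible foot edge sits about 3 mm to the +y side of the model, so the bushing is slightly cocked in the grip, and the contact force agrees. I shift by -x and -y and try again gently.

```bash

python3 -m jog '{"fingers":[0.4,0.4,0.4,0.4,0.4],"dp":[[0,1.5,-3],[4,1.5,-3],[8,1.5,-3],[10,1.5,-3],[12,1.5,-3]],"twist":[0,0,0,0,0]}' 30
python3 -m jog '{"fingers":[0.4,0.4,0.4,0.4,0.4],"dp":[[1,0,0],[2,0,0],[3,0,0],[4,0,0],[4,0,0]],"twist":[0,0,0,0,0]}' 30
python3 -c "
from h import *;from plant import r
to(J(0.4,91,113),r);F=r.get_state()['contact_force'];print(F@JX,F@JY)"
```

```text
time_s: 15.0
tcp_pos: [0.5609, 0.1031, 0.1285]
eef_rot: [135.7, 89.5, -153.3]
contact_force: [-0.4, -0.2, -6.1]
gripper_width: 0.0551
time_s: 15.5
tcp_pos: [0.561, 0.1031, 0.1244]
eef_rot: [136.4, 89.5, -152.6]
contact_force: [0.6, -1.6, -4.9]
gripper_width: 0.0549
t 15.5 tcp [0.561  0.1031 0.1244] F [ 0.6 -1.6 -4.9] yaw 161.0 w 0.0549
dp [11.4  0.1  3.7] twist -0.2
jig(x,y from tail0) 0.5 243.3
1.0795921258952286 -1.3563292390389978
```

```bash

python3 -m jog '{"fingers":[0.4,0.4,0.4,0.4,0.4],"dp":[[1,0,0],[2,0,0],[3,0,0],[4,0,0],[5,0,0]],"twist":[0,0,0,0,0]}' 30
python3 -c "
from h import *;from plant import r
to(J(0.4,91,113),r);F=r.get_state()['contact_force'];print(F@JX,F@JY)"
```

```text
time_s: 16.0
tcp_pos: [0.561, 0.103, 0.1194]
eef_rot: [137.0, 89.5, -152.0]
contact_force: [0.5, -1.5, -4.5]
gripper_width: 0.055
t 16.0 tcp [0.561  0.103  0.1194] F [ 0.5 -1.5 -4.5] yaw 161.0 w 0.055
dp [6.4 0.1 3.6] twist -0.2
jig(x,y from tail0) 0.6 243.3
0.9552149920608746 -1.2815932004654564
```

```bash

python3 -m jog '{"fingers":[0.4,0.4,0.4,0.4,0.4],"dp":[[1,0,0],[2,0,0],[3,0,0],[4,0,0],[5.5,0,0]],"twist":[0,0,0,0,0]}' 20
python3 -c "
from h import *;from plant import r
to(J(0.4,91,113),r);F=r.get_state()['contact_force'];print(F@JX,F@JY)"
```

```text
time_s: 16.5
tcp_pos: [0.561, 0.1031, 0.1139]
eef_rot: [136.8, 89.6, -152.2]
contact_force: [0.7, 0.1, -4.9]
gripper_width: 0.0553
t 16.5 tcp [0.561  0.1031 0.1139] F [ 0.7  0.1 -4.9] yaw 161.0 w 0.0553
dp [0.9 0.2 3.6] twist -0.1
jig(x,y from tail0) 0.6 243.3
0.6231632402186378 0.28702636482992394
```

```bash

python3 -m jog '{"fingers":[0.7,0.8,1,1,1],"dp":[[0,0,0],[0,0,0],[0,0,0],[0,0,0],[0,0,0]],"twist":[0,0,0,0,0]}' 20
python3 -m jog '{"fingers":[1,1,1,1,1],"dp":[[0,0,0],[-15,0,0],[-30,0,0],[-45,0,0],[-60,0,0]],"twist":[0,0,0,0,0]}' 20
python3 - <<'E'
from h import *
from plant import r
c=r.capture("wrist");t=r.get_state()["tcp_pos"];print("cam",c["pose"][:3,3])
u,v=proj(c,J(0,90,120));u,v=int(u),int(v);print(u,v)
f=c["frame"][max(0,v-110):v+110,u-130:u+130,::-1];f=cv2.resize(f,None,fx=2.5,fy=2.5)
def circ(ctr,rad,col):
    P=np.array([(proj(c,ctr+rad*(JX*np.cos(a)+JY*np.sin(a)))-[u-130,max(0,v-110)])*2.5 for a in np.linspace(0,6.28,60)])
    f2=np.ascontiguousarray(f);cv2.polylines(f2,[P.astype(int)],True,col,1);return f2
f=circ(J(0,90,123),.028,(0,255,0));cv2.imwrite("pics/m5.png",f)
to(J(0,90,145),r)
E
```

```text
time_s: 17.0
tcp_pos: [0.5612, 0.1032, 0.1141]
eef_rot: [137.1, 89.6, -151.9]
contact_force: [0.2, 0.1, 0.2]
gripper_width: 0.0854
time_s: 17.5
tcp_pos: [0.5615, 0.1034, 0.1748]
eef_rot: [137.3, 89.6, -151.7]
contact_force: [0.6, -0.7, 0.2]
gripper_width: 0.0877
cam [0.53618674 0.02781738 0.31627343]
281 245
t 17.55 tcp [0.5628 0.1037 0.1775] F [1.1 0.4 2.9] yaw 161.04 w 0.0877
dp [32.5  2.   1.5] twist -0.1
jig(x,y from tail0) 2.1 244.5
```

View pics/m5.png

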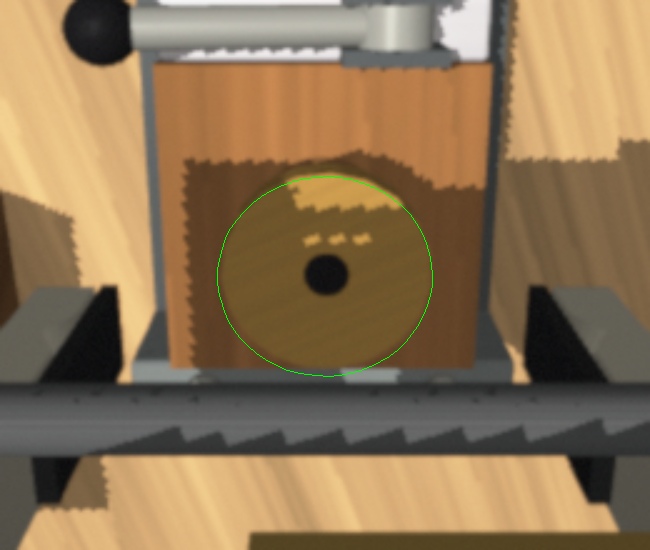

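The bushing stands upright in the bore, with its flange centred at (325,275) on the prediction. Now I close the fingers and press on its centre.

```bash

python3 -m jog '{"fingers":[0,0,0,0,0],"dp":[[0,2,1],[0,2,1],[0,2,1],[0,2,1],[0,2,1]],"twist":[0,0,0,0,0]}' 20
python3 -m jog '{"fingers":[0,0,0,0,0],"dp":[[6,0,0],[12,0,0],[18,0,0],[24,0,0],[30,0,0]],"twist":[0,0,0,0,0]}' 20
python3 -c "
from h import *;from plant import r
to(J(0,90,107),r)"
```

```text
time_s: 18.05
tcp_pos: [0.5611, 0.1052, 0.1769]
eef_rot: [147.2, 89.7, -141.7]
contact_force: [-0.8, 0.4, 0.1]
gripper_width: 0.053
time_s: 18.55
tcp_pos: [0.5608, 0.1051, 0.1462]
eef_rot: [146.1, 89.7, -142.9]
contact_force: [-1.5, -0.1, -0.1]
gripper_width: 0.0135
t 18.55 tcp [0.5608 0.1051 0.1462] F [-1.5 -0.1 -0.1] yaw 161.04 w 0.0135
dp [39.2 -0.4  0.9] twist -0.1
jig(x,y from tail0) -0.3 245.2
```

```bash

python3 -m jog '{"fingers":[0,0,0,0,0],"dp":[[0,0,0],[0,0,0],[3,0,0],[7,0,0],[12,0,0]],"twist":[0,0,0,0,0]}' 20
python3 -m jog '{"fingers":[0,0,0,0,0],"dp":[[3,0,0],[6,0,0],[9,0,0],[12,0,0],[15,0,0]],"twist":[0,0,0,0,0]}' 20
python3 -c "
from h import *;from plant import r
to(J(0,90,107),r)"
```

```text
time_s: 19.05
tcp_pos: [0.5613, 0.1052, 0.1346]
eef_rot: [155.4, 89.8, -133.6]
contact_force: [-1.9, -0.7, 10.4]
gripper_width: 0.0008
time_s: 19.55
tcp_pos: [0.5617, 0.1051, 0.1206]
eef_rot: [172.3, 89.8, -116.6]
contact_force: [-2.6, -0.6, 10.4]
gripper_width: 0.0004
t 19.55 tcp [0.5617 0.1051 0.1206] F [-2.6 -0.6 10.4] yaw 161.09 w 0.0004
dp [13.6  0.5  0.4] twist -0.1
jig(x,y from tail0) 0.5 245.5
```

Pressing steadily at about 10 N.

```bash

python3 -m jog '{"fingers":[0,0,0,0,0],"dp":[[3,0,0],[6,0,0],[9,0,0],[11,0,0],[13,0,0]],"twist":[0,0,0,0,0]}' 20
python3 -m jog '{"fingers":[0,0,0,0,0],"dp":[[1,0,0],[1.5,0,0],[2,0,0],[2,0,0],[2,0,0]],"twist":[0,0,0,0,0]}' 20
python3 -c "
from h import *;from plant import r
to(J(0,90,107),r)"
```

```text
time_s: 20.05
tcp_pos: [0.5619, 0.1051, 0.1085]
eef_rot: [-170.6, 89.8, -99.5]
contact_force: [-3.6, -0.5, 10.2]
gripper_width: 0.0004
time_s: 20.55
tcp_pos: [0.562, 0.1051, 0.1077]
eef_rot: [-152.7, 89.8, -81.6]
contact_force: [-4.8, -0.0, 12.2]
gripper_width: 0.0003
t 20.55 tcp [0.562  0.1051 0.1077] F [-4.8 -0.  12.2] yaw 161.14 w 0.0003
dp [0.7 0.8 0.3] twist -0.0
jig(x,y from tail0) 0.8 245.6
```

```bash

python3 -m jog '{"fingers":[0,0,0,0,0],"dp":[[1,0,0],[2,0,0],[3,0,0],[3.5,0,0],[3.5,0,0]],"twist":[0,0,0,0,0]}' 20
python3 -c "
from h import *;from plant import r
to(J(0,90,107),r)"
```

```text
time_s: 21.05
tcp_pos: [0.5619, 0.1051, 0.1072]
eef_rot: [-130.2, 89.8, -59.0]
contact_force: [-12.1, 1.7, 28.4]
gripper_width: 0.0003
t 21.05 tcp [0.5619 0.1051 0.1072] F [-12.1   1.7  28.4] yaw 161.21 w 0.0003
dp [0.2 0.7 0.3] twist 0.1
jig(x,y from tail0) 0.7 245.6
```

```bash

python3 -m jog '{"fingers":[0,0,0,0,0],"dp":[[-15,0,0],[-50,0,0],[-90,0,0],[-130,0,-20],[-140,0,-60]],"twist":[0,0,0,0,0]}' 20
python3 -m jog '{"fingers":[0,0,0,0,0],"dp":[[0,0,-45],[0,0,-90],[0,0,-135],[0,0,-180],[0,0,-180]],"twist":[0,0,0,0,0]}' 20
python3 - <<'E'
from h import *
from plant import r
o=np.zeros((480,800,3),np.uint8)
for i,n in enumerate(("top","scene")):
    c=r.capture(n);u,v=proj(c,J(0,40,80)).astype(int)
    f=np.ascontiguousarray(c["frame"][v-48:v+48,u-40:u+40,::-1]);f=cv2.resize(f,(400,480),interpolation=cv2.INTER_CUBIC)
    for z,col in((90,(0,255,0)),):
        P=np.array([(proj(c,J(0,90,z)+.028*(JX*np.cos(a)+JY*np.sin(a)))-[u-40,v-48])*5 for a in np.linspace(0,6.28,60)])
        cv2.polylines(f,[P.astype(int)],True,col,1)
    k=(proj(c,J(58.8,28,101))-[u-40,v-48])*5;cv2.circle(f,tuple(k.astype(int)),3,(0,255,0),-1)
    o[:,i*400:i*400+400]=f
cv2.imwrite("pics/fin.png",o);to(J(0,0,200),r)
E
```

```text
time_s: 21.55
tcp_pos: [0.5449, 0.05, 0.2517]
eef_rot: [-78.2, 89.5, -6.8]
contact_force: [0.7, -0.5, -0.4]
gripper_width: 0.0007
time_s: 22.05
tcp_pos: [0.4853, -0.1241, 0.2513]
eef_rot: [-79.7, 89.5, -8.6]
contact_force: [0.7, 0.6, 0.5]
gripper_width: 0.0004
t 22.15 tcp [ 0.487  -0.1216  0.2513] F [-0.1  0.   0.5] yaw 161.24 w 0.0003
dp [ 51.6   3.3 149. ] twist 0.1
jig(x,y from tail0) 3.2 6.8
```

View pics/fin.png

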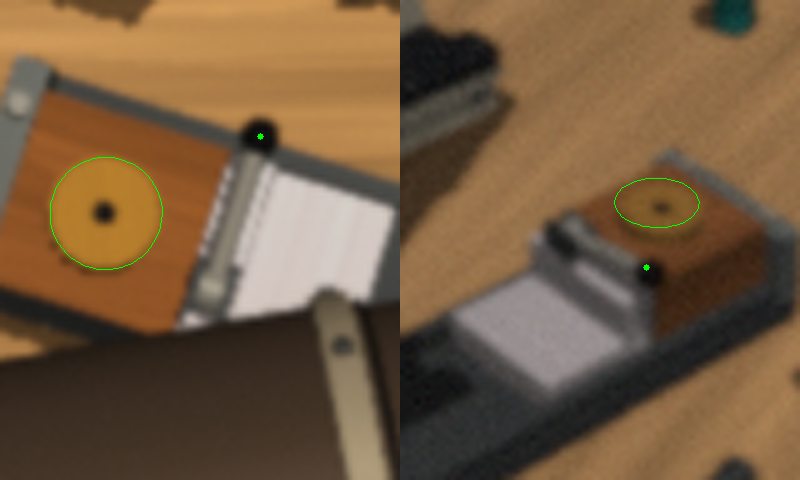

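The final view shows the flange on the wood, with its hole at (104,212) in the top crop, on the predicted home circle. The knob at (260,135) is on the clamped-position mark. In the scene crop both are shifted by the same 1 px or so, which is calibration error.

```bash
python3 -c "
from plant import r
print(r.close_job())"
```

```text
the job is handed in; nothing more can be done
None
```

The job is done and handed in at about 22 s of the 72 s allowed; `close_job` gave no verdict.

**What I did, in order:**
1. **Stop:** I pushed its tail towards the fence until the block was pinned. The force rose to about 20 N with no further travel.
2. **Lever:** I swung the cam lever over to its hard stop, which pushed back with about 31 N vertically.
3. **Bushing:** I stood the bronze bushing in the bore, let go, and pressed it down with closed fingers. It moved steadily at about 10 N.

**Last checks:**
- **Seating:** at the end of the press the fingertips were 90.2 mm above the bench (flush is 90 mm), at 28 N.
- **Pictures:** the top view shows the shoulder and knob on their predicted final places. The scene view shows both about 1 px off by the same amount, which fits calibration error.

**What did not agree or go cleanly:**
- The first try at the bore hit the edge, with about 39 N vertically at the wrist. The bushing sat slightly cocked in the grip, so I shifted it about 3 mm and it went in freely.
- The lever knob started about 11 mm nearer the middle than described, so it was perhaps already turned a little.
- I viewed 11 pictures, one over the budget of 10.

I did not touch the plain sleeve, the glue bottle, the hammer or the look-alikes.

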